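Hold a freshly lacquered tile at the curing stand on a lifter

ROBOT

A 6-joint arm with a two-finger parallel gripper is mounted at the origin on the work surface. World frame = base frame: x ahead of the robot, y to its left, z up, the work surface at z = 0. Lengths are in m, angles in rad, forces in N, time in s.
With the tool pointing down it reaches from about 0.375 to 0.9 m from the base axis. Payload 3.1 kg.
Tool frame: the origin (TCP) lies on the centre line of the jaws, within the pads' length; the fingertips stand 25 mm ahead of it and the grasp point (between the pads) lies 6 mm ahead of it (manip.tip_extent is the distance from the TCP to the fingertips, in m); z points along the fingers, y is the line along which they close (so a half turn about z gives the same grasp; the last joint's range is limited). The gripper opens to 85 mm and grips with 20 to 120 N. Pads are 22 mm wide; open, the fingers measure 114 mm over their backs; the gripper's body (76 mm by 85 mm) begins 54 mm behind the grasp point. The pads swing forward as they close: fully open they stand 13 mm farther back than shut.
Start: joints at [-0.178, 0.527, 1.433, -0, 1.181, -0.178], TCP at [0.625, 0, 0.256] pointing down, gripper open.
Joint ranges: [-3.08, 3.08], [-0.75, 2.2], [0.22, 2.44], [-1.43, 4.57], [0, 2.65], [-2.85, 2.85]. Speed limits (rad/s): [2.79, 2.79, 3.14, 3.14, 3.14, 3.14].

INTERFACE

Orientations are given as a unit quaternion [x, y, z, w].
In Python, from station import readout, imaging, order, manip gives the robot as it stands.
- The arm moves only by the tool move_arm, never from a script. Its argument "rows" is a list of rows, each a list of 7 numbers: the turn, a rotation vector about the tool's x, y, z in degrees, then the shift along the tool's x, y, z in mm, then the closure, from 0 (fully open) to 1 (shut). A call has 1 to 12 rows; each row is the pose to reach, as a shift and turn from the pose commanded when the call began, along the tool's axes at that moment; what a row does not reach only later rows make up. A row lasts 1/12 s, in which the tool goes at most 41.7 mm and 7.16 degrees, less where a joint would pass 70% of its speed; a pose out of reach is approached as far as the arm can. A call with a gripper value outside its range is refused whole. The fingers move at their own pace and stop on an object; "squeeze" is the grip in N (left out, the last holds). Time passes only in rows, so rows that repeat a pose let the fingers close. It gives the time, the measured TCP pose, the force, the opening and the grip force at its end, in the units of the state.
- readout.sense(): the state, without advancing time (a new reading comes with each control period).
- imaging.snapshot(name): name is "scene" or "side" or "wrist"; returns a dict with "img" (384x512x3 uint8, red, green, blue), "z_map" (384x512 float32, m along the optical axis (not along the pixel's ray), 0 where there is no reading), "fovy" (degrees; the focal length in pixels is half the picture's height over the tangent of half this angle, whatever the lens; pixels are square), "cx", "cy" (the principal point, pixels), "rvec" (rotation vector, rad) and "tvec" (3), from world to camera coordinates, as OpenCV has them. Camera axes: x right, y down, z forward; pixel columns grow to the right and rows downward; lengths in m; the calibration is good to about 2 mm. A picture is of the moment at which its call begins.
- order.sign_off(): hands the job in; it is judged then, once.
The state is a dict: "t": time; "q": joint angles; "qd": joint speeds; "tau": joint torques, N m; "tcp_pos": TCP position; "tool_rot": TCP orientation; "force": force on the tool from outside, world axes, zero at the start; "ft_torque": the same for the moment, N m; "finger_gap": opening from 0.0 (shut) to 1.0 (fully open); "gripper_force": force on a finger pad.
Only numpy, scipy, OpenCV 4.12 (cv2) and the standard library are available. Lean on these libraries where they do the work, as an engineer would, in place of code of your own. Each camera call takes 0.05 s, during which the arm holds its last target. There are 200 camera calls.

TASK

The red tile on the drying rack has wet lacquer, so never touch it with the gripper: pick up the steel lifter by its handle, slide its blade under the tile between the rails and lift the tile off the rack. Carry it to the curing stand, tilt the lifter to match the stand's sloped aluminium plate and lay the blade flush on the middle of the plate, pointing straight up the slope towards the lamp, with the tile still on it. Finish holding it there, still gripping the handle and pressing the blade lightly on the plate; do not shift the plate or disturb anything else on the bench.

Things in the scene. Friction and masses are not known exactly. Their poses are not given: they have to be found in the camera images.
- lifter: Steel lifter (cranked spatula), 0.18 kg, flat on the bench. Origin: blade's underside, mid-width; x to its front edge, z up. Blade x -45 to +50 mm, 54 wide (y), 3 thick. At x = -45 a lip 44 wide, 11 tall stops the tile sliding back. Behind it a thin shank rises to a dark wooden handle along x, from -72 to -172 mm, 20 wide, 20 tall, axis at z = 45. Weight centred near x = -25.
- lifter_grip (a point): Point to grip on the lifter's handle axis: 110 mm behind (-x) and 45 mm above the lifter's origin; axes as the lifter's.
- rack: Wooden drying rack fixed to the bench, left or right of the lifter. Origin: centre of the underside; +x away from the robot, within 15 degrees. Base 120 (x) x 110 (y) x 6 mm; two rails along x, 110 long, 8 wide, centred at y = -40 and +40, tops at z = 40: a channel 72 wide, 34 high under the tile, open at both ends.
- tile: Red tile with a yellow and white wet-lacquered pattern, 80 mm (x) x 90 mm (y) x 6 mm, 0.06 to 0.11 kg, lying level across the rack's two rails. Origin: centre of its underside; z up.
- stand: Curing stand fixed to the bench: blue base 150 (x) x 130 (y) mm, a tilting aluminium plate, and at the far (+x) end a grey lamp head 160 mm wide on two posts, x from 82 to 118 mm, z from 105 to 141 mm. Origin: centre of the base's underside; +x away from the robot, within 15 degrees.
- face (a point): Centre of the upper surface of the stand's aluminium plate, 120 (x) x 110 (y) mm. x points up the slope to the lamp, z out of the face. Hinged at its near, lower edge (48 mm above the bench) and clamped by friction at a slope that differs each time, 8 to 19 degrees; a light press does not move it.
- glue: white glue bottle with an orange cap, 56 mm across, 140 mm tall. Leave alone. Origin: its underside, or the middle of a lying tool.
- paint_tin: paint tin with a green label, 76 mm across, 90 mm tall. Leave alone. Origin: its underside, or the middle of a lying tool.
- pot: blue ceramic pot, 72 mm across, 90 mm tall. Leave alone. Origin: its underside, or the middle of a lying tool.
- hammer: hammer lying on the bench. Leave alone. Origin: its underside, or the middle of a lying tool.
- screwdriver: screwdriver lying on the bench. Leave alone. Origin: its underside, or the middle of a lying tool.
- offcut: pale wooden offcut, 50 x 80 x 22 mm. Leave alone. Origin: its underside, or the middle of a lying tool.
- spare_tile: plain blue tile lying on the bench, 80 x 90 x 6 mm. Leave alone. Origin: its underside, or the middle of a lying tool.
Things that resemble listed ones, but are neither listed nor needed, are in the scene too. What is shaped like the lifter but turquoise or yellow is not meant. There is more than one size of the tile; the one meant has the size given above.

How it is judged:
By the outcome, as a careful person would: the job done as asked, in the order asked, and still so for the second after the job is handed in, while the arm keeps its last pose, push and grip.
It also fails if it takes over 58 s, if anything falls off the work surface, if the arm or the gripper's body presses on something with over 40 N, if the wrist force passes 120 N, or if a joint passes its speed limit or range.

## Working session

There is one attempt and no reset: what is moved stays moved. The work goes in short steps, Python scripts to look and compute and a tool call to move; the robot and the scene stay as the last step left them, time stands still between calls to the robot, and variables do not carry over. Pictures are saved under pics/ and viewed, at most 10 in all, crops included, and the job is handed in when it is done.

Besides the shell and the picture viewer there is one more tool, called after ">>>" by a JSON object that holds its "api" and its "payload", one argument or row to a line. move_arm: Moves the arm, as the interface text tells. Its arguments: {"type":"object","properties":{"rows":{"type":"array"},"squeeze":{"type":"number"}},"required":["rows"]}

```bash
ls; mkdir -p pics; cat > h.py <<'E'
import numpy as np, cv2
from scipy.spatial.transform import Rotation as R
from station import readout, imaging, order, manip
def snap(n):
    d=imaging.snapshot(n); np.save(f'{n}.npy',d,allow_pickle=True); return d
def load(n): return np.load(f'{n}.npy',allow_pickle=True).item()
def cloud(d):
    h,w=d['z_map'].shape; f=h/2/np.tan(np.radians(d['fovy'])/2)
    v,u=np.mgrid[:h,:w]; z=d['z_map']
    c=np.stack([(u-d['cx'])/f*z,(v-d['cy'])/f*z,z],-1)
    M=R.from_rotvec(np.ravel(d['rvec'])).as_matrix()
    P=(c-np.ravel(d['tvec']))@M; P[z==0]=np.nan; return P
def proj(d,p):
    h=d['z_map'].shape[0]; f=h/2/np.tan(np.radians(d['fovy'])/2)
    c=R.from_rotvec(np.ravel(d['rvec'])).as_matrix()@np.asarray(p)+np.ravel(d['tvec'])
    return c[:2]/c[2]*f+[d['cx'],d['cy']]
E
python3 - <<'E'
from h import *
a=snap('scene');b=snap('side')
for n,d in(('scene',a),('side',b)):
    cv2.imwrite(f'pics/{n}.png',cv2.resize(d['img'][...,::-1],(800,600)))
    print(n,d['fovy'],-R.from_rotvec(np.ravel(d['rvec'])).as_matrix().T@np.ravel(d['tvec']))
print(manip.tip_extent, readout.sense())
E
```

```text
pics
scene 48.66259587186207 [ 1.49720029 -0.0592074   0.77031441]
side 45.99581676423351 [-0.25906843  0.97320078  0.919413  ]
0.025 {'t': 0.1, 'q': array([-1.78461483e-01,  5.28353587e-01,  1.43378518e+00, -5.47785435e-06,
        1.18140545e+00, -1.78490694e-01]), 'qd': array([ 0.00073151, -0.00062729, -0.00287778,  0.00116367,  0.00033271,
       -0.00062534]), 'tau': array([ 4.33945943e-04, -4.43301880e+01, -1.78587180e+01, -2.04061280e-04,
        3.88642526e-03,  1.10165692e-05]), 'tcp_pos': array([6.24398427e-01, 1.60649676e-04, 2.55439978e-01]), 'tool_rot': array([ 7.07095380e-01,  7.07117509e-01, -5.58609208e-04, -8.00068904e-04]), 'force': array([ 0.62982827, -0.2252449 , -0.53962609]), 'ft_torque': array([-0.01925679,  0.00791244,  0.02224298]), 'gripper_force': 0.0, 'finger_gap': 1.0035105869552163}
```

View pics/scene.png

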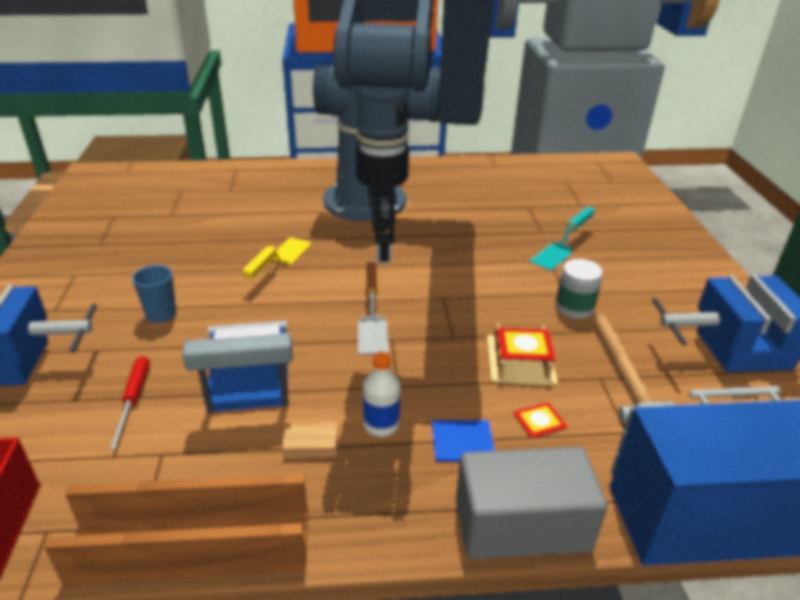

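View pics/side.png

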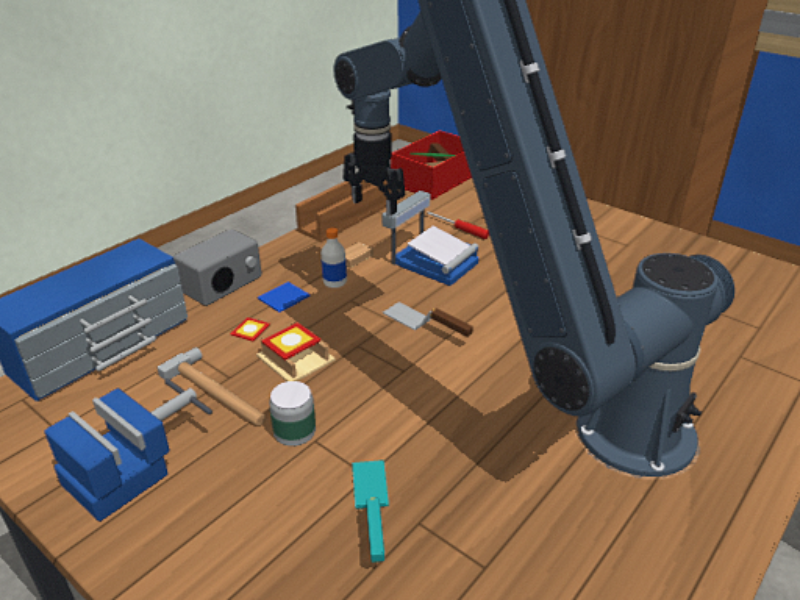

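The lifter candidates in the scene picture (800x600) are the steel one with a dark wooden handle (373,335; handle 371,275), a turquoise one (565,245) and a yellow one (280,255). I choose the steel one. The tile candidates are the red one on the rack (525,345), a smaller one on the bench (540,420) and a blue one (463,440). I choose the one on the rack. The stand is at (240,365), at -y.

```bash
cat > meas.py <<'E'
from h import *
a,b=load('scene'),load('side')
def box(p): 
    c,s,an=cv2.minAreaRect((p[:,:2]*1000).astype(np.float32)); return np.round(c,1),np.round(s,1),round(an,1)
def win(d,x0,y0,x1,y1):  # 800x600 window
    P=cloud(d); s=.64; sl=(slice(int(y0*s),int(y1*s)),slice(int(x0*s),int(x1*s)))
    p=P[sl].reshape(-1,3); c=d['img'][sl].reshape(-1,3); k=np.isfinite(p[:,0]); return p[k],c[k].astype(int)
W={'tile':((485,315,565,390),(250,315,345,385)),'lift':((345,258,400,360),(380,295,480,340)),'stand':((180,310,300,415),(380,190,485,285))}
for n,(wa,wb) in W.items():
    for nm,d,w in(('scene',a,wa),('side',b,wb)):
        p,c=win(d,*w); z=p[:,2]; r,g,bl=c.T
        print(n,nm,len(p),'bench z',np.round(np.percentile(z,[1,50,99]),4))
        if n=='tile':
            k=(z>.04)&(z<.052)&(r>150)&((r-bl>80)|(z>.0435)); print(' top',np.median(z[k]),box(p[k]),k.sum())
            k=(z>.002)&(z<.012); print(' base',box(p[k]),k.sum())
            k=(z>.034)&(z<.0425); print(' rails',box(p[k]),k.sum())
        if n=='lift':
            k=(z>.03)&(z<.07); print(' handle',box(p[k]),np.median(p[k],0),np.percentile(z[k],[5,95]),k.sum())
            sat=c.max(1)-c.min(1); k=(sat<40)&(z<.012)&(c.max(1)>90); print(' blade',box(p[k]),np.median(z[k]),k.sum())
        if n=='stand':
            sat=c.max(1)-c.min(1); k=(sat<40)&(z>.045)&(z<.1)&(c.max(1)>120)
            q=p[k]
            for _ in range(5):
                A=np.c_[q[:,:2],np.ones(len(q))]; co=np.linalg.lstsq(A,q[:,2],rcond=None)[0]
                res=np.abs(A@co-q[:,2]); q=q[res<max(.002,2*res.std())]
            print(' plane',co,'slope',np.degrees(np.arctan(np.hypot(*co[:2]))),'dir',np.degrees(np.arctan2(co[1],co[0])),box(q),len(q),q.mean(0),np.percentile(q[:,2],[1,99]))
            k=(z>.1)&(z<.15); print(' lamp',box(p[k]),np.median(z[k]))
            k=(bl-r>50)&(z<.05); print(' base',box(p[k]),k.sum(),np.median(z[k]))
# ortho
O=np.zeros((600,800,3),np.uint8)  # x .35...85 rows up ; y .35..-.35? 1 px=1mm
for d in(a,b):
    P=cloud(d); k=np.isfinite(P[...,0])&(P[...,2]<.16)&(P[...,2]>-.02); p=P[k]; c=d['img'][k]
    o=np.argsort(p[:,2]); p=p[o];c=c[o]
    u=(400-p[:,1]*1000).astype(int); v=(950-p[:,0]*1000).astype(int)
    m=(u>1)&(u<798)&(v>1)&(v<598)
    for du in(0,1):
        for dv in(0,1): O[v[m]+dv,u[m]+du]=c[m]
cv2.imwrite('pics/ortho.png',O[...,::-1])
E
python3 meas.py
```

```text
tile scene 2441 bench z [-0.0012  0.007   0.0503]
 top 0.047571108497011176 (array([626.3, 248.9]), array([ 94.8, 107.9]), 79.8) 709
 base (array([596.1, 266.5]), array([150.1, 227.2]), 79.0) 969
 rails (array([626.3, 248.8]), array([ 92.5, 110.6]), 81.5) 76
tile side 2683 bench z [-0.0039  0.0032  0.0511]
 top 0.046320743814238605 (array([623.2, 251.5]), array([ 92.5, 103.3]), 82.5) 460
 base (array([651.1, 228.5]), array([201.7, 241.8]), 43.8) 859
 rails (array([625.3, 251. ]), array([ 91.2, 111.9]), 82.6) 70
lift scene 2330 bench z [-0.0013  0.0026  0.2473]
 handle (array([429. ,  -6.3]), array([ 18.6, 115.9]), 87.3) [ 0.4401414  -0.00709145  0.05579462] [0.03997595 0.05872784] 168
 blade (array([507.8,  -7.2]), array([ 54.2, 175.6]), 87.9) 0.00464984786507114 437
lift side 1849 bench z [-0.0039  0.0015  0.057 ]
 handle (array([426.7,  -4.1]), array([ 26.1, 115.7]), 88.0) [0.41771856 0.00312411 0.05242412] [0.03791418 0.05725283] 233
 blade (array([541.5,  -8.1]), array([ 59., 103.]), 88.3) 0.0037674992276046683 263
stand scene 5141 bench z [-0.0013  0.021   0.1437]
 plane [ 0.1586319   0.01003772 -0.0359203 ] slope 9.031561447807096 dir 3.620665607169799 (array([ 576.2, -230.4]), array([ 39.7, 132.7]), 4.4) 277 [ 0.5752453  -0.23086764  0.05301457] [0.04922646 0.05761436]
 lamp (array([ 719.4, -221.1]), array([ 41.7, 160.3]), 4.5) 0.13776027023593873
 base (array([ 645.7, -226.9]), array([151.3, 123.6]), 1.9) 1152 0.02113597131915096
stand side 4065 bench z [-0.0041  0.0108  0.4764]
 plane [ 0.16428193  0.00416125 -0.04137031] slope 9.332268187465415 dir 1.4509880757523228 (array([ 613.6, -223.5]), array([126.8, 133.6]), 5.8) 343 [ 0.60966915 -0.22101411  0.05787351] [0.04701792 0.06915445]
 lamp (array([ 715.3, -216.7]), array([ 42.7, 167.6]), 4.3) 0.13381013751683551
 base (array([ 626.6, -216.2]), array([178.7, 132.2]), 9.1) 544 0.019910960532673178
```

View pics/ortho.png

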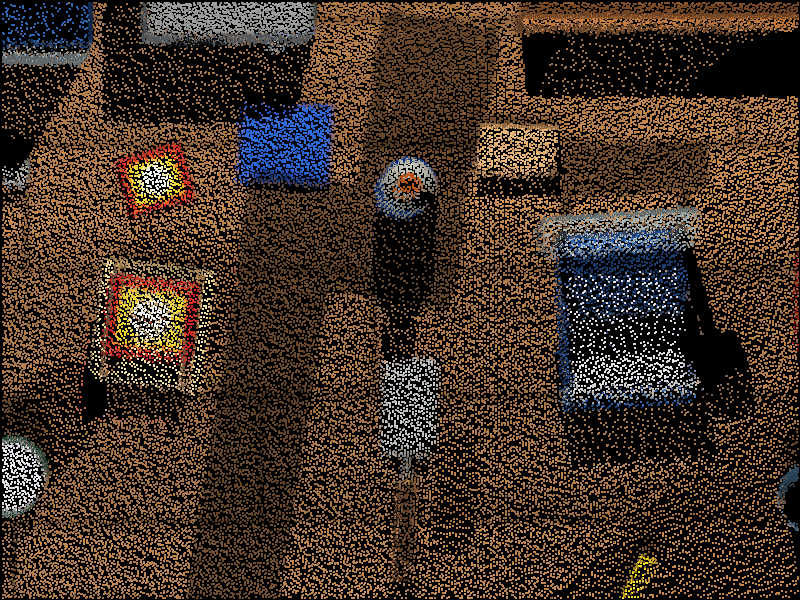

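The orthophoto (x = 950-row, y = 400-col, in mm) shows three things:
- **Lifter:** blade at (410,408), handle at (404,525), yaw about -1.5°.
- **Rack and tile:** at (150,322), yaw about -6°.
- **Stand:** at (625,315), with its lamp at the far end.

The tile on the rack is full size (about 80x90), while the one on the bench is smaller. I'll turn the gripper and take closer wrist views.

>>> {"api": "move_arm", "payload": {
  "rows": [
    [0,0,7,20,-3,-5,0],
    [0,0,14,45,-6,-10,0],
    [0,0,21,70,-9,-15,0],
    [0,0,28,95,-12,-20,0],
    [0,0,35,120,-15,-25,0],
    [0,0,42,145,-18,-30,0],
    [0,0,49,170,-21,-35,0],
    [0,0,56,195,-25,-40,0],
    [0,0,63,215,-30,-45,0],
    [0,0,70,235,-35,-50,0],
    [0,0,77,245,-38,-55,0],
    [0,0,84,250,-40,-60,0]
  ]
}}

```text
t: 1.1
tcp_pos: [0.5839, 0.2519, 0.3159]
tool_rot: [0.999, 0.05, -0.001, -0.0]
force: [-0.6, 0.1, -0.2]
finger_gap: 0.999
gripper_force: 0.0
```

```bash
python3 - <<'E'
from h import *
d=snap('wrist'); np.save('rackw.npy',d,allow_pickle=True)
cv2.imwrite('pics/w1.png',cv2.resize(d['img'][...,::-1],(800,600)))
s=readout.sense();M=R.from_quat(s['tool_rot']).as_matrix();print(s['t'],s['tcp_pos'],M.round(3),s['q'].round(2))
C=R.from_rotvec(np.ravel(d['rvec'])).as_matrix();print(C.round(2),-C.T@np.ravel(d['tvec']))
E
```

```text
1.15 [0.58417905 0.2523278  0.31709752] [[ 0.995  0.097  0.   ]
 [ 0.097 -0.995  0.001]
 [ 0.    -0.001 -1.   ]] [0.23 0.48 1.33 0.   1.33 1.71]
[[ 0.1  -0.99 -0.  ]
 [-0.94 -0.1   0.33]
 [-0.33 -0.03 -0.94]] [0.66799871 0.26075131 0.43380482]
```

View pics/w1.png

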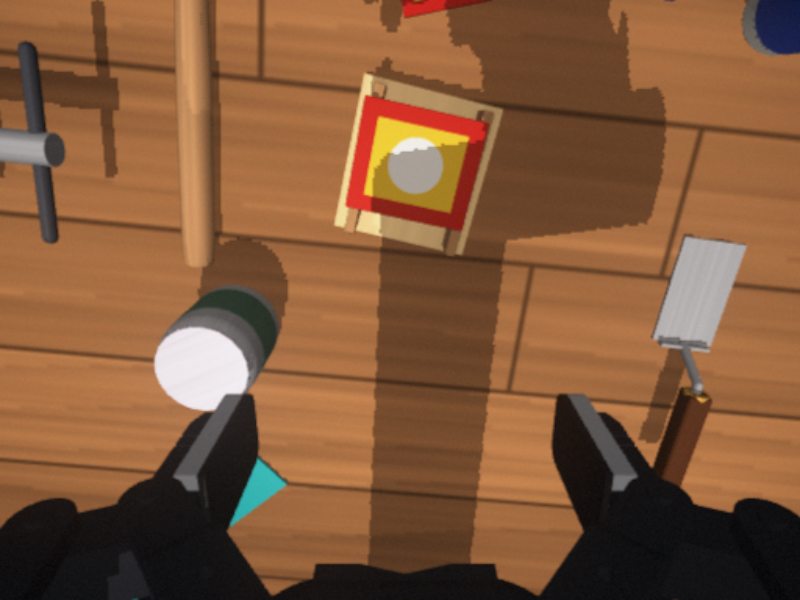

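The wrist view is sharp. The tile's top corners are at (366,96), (487,124), (462,230) and (346,207), the rack base's at (366,73), (502,108), (460,255) and (335,226), and the blade's at (685,236), (745,244), (709,351) and (653,338). Next I look at the stand.

```bash
cat >> h.py <<'E'
def ray(d,uv,z):
    u=np.array(uv,float)*.64; h=384; f=h/2/np.tan(np.radians(d['fovy'])/2)
    C=R.from_rotvec(np.ravel(d['rvec'])).as_matrix(); o=-C.T@np.ravel(d['tvec'])
    r=np.c_[(u-[d['cx'],d['cy']])/f,np.ones(len(u))]@C
    return o+r*((z-o[2])/r[:,2])[:,None]
def rect(P):  # TL,TR,BR,BL (x up, y left)
    c=P.mean(0); x=(P[0]+P[1]-P[2]-P[3])/2; y=(P[0]+P[3]-P[1]-P[2])/2
    print('c',(c*1000).round(1),'L',(np.linalg.norm(x)*1e3).round(1),'W',(np.linalg.norm(y)*1e3).round(1),'yawx',np.degrees(np.arctan2(x[1],x[0])).round(2),'yawy',np.degrees(np.arctan2(-y[0],y[1])).round(2))
E
python3 - <<'E'
from h import *
d=load('rackw')
for n,uv,z in(('tile',[(366,96),(487,124),(462,230),(346,207)],.046),('base',[(366,73),(502,108),(460,255),(335,226)],.006),('blade',[(685,236),(745,244),(709,351),(653,338)],.003)):
    print(n); rect(ray(d,uv,z))
print('handle front top',ray(d,[(695,396),(671,480)],.055))
P=cloud(d); z=P[...,2]; c=d['img'].astype(int)
k=(z>.042)&(z<.05)&(c[...,0]>90)&(c[...,0]-c[...,2]>50)&(P[...,1]>.18)
print(np.nanmedian(z[k]),k.sum())
E
```

```text
tile
c [630.7 249.2  46. ] L 78.6 W 88.1 yawx -5.83 yawy -5.98
base
c [624.6 247.6   6. ] L 121.2 W 107.8 yawx -7.81 yawy -7.59
blade
c [542.7 -10.    3. ] L 97.8 W 53.5 yawx -1.15 yawy -4.87
handle front top [[ 0.4703693  -0.00071096  0.055     ]
 [ 0.38613431 -0.00349314  0.055     ]]
0.0466722791413484 4744
```

>>> {"api": "move_arm", "payload": {
  "rows": [
    [0,0,6,0,20,0,0],
    [0,0,6,0,50,0,0],
    [0,0,6,0,90,0,0],
    [0,0,6,0,130,0,0],
    [0,0,6,0,170,0,0],
    [0,0,6,0,210,0,0],
    [0,0,6,0,250,0,0],
    [0,0,6,0,290,0,0],
    [0,0,6,-15,330,0,0],
    [0,0,6,-30,360,0,0],
    [0,0,6,-40,385,0,0],
    [0,0,6,-50,400,0,0]
  ]
}}

```text
t: 2.15
tcp_pos: [0.5761, -0.1567, 0.3156]
tool_rot: [1.0, -0.0, -0.0, 0.0]
force: [0.3, -0.4, 0.2]
finger_gap: 0.995
gripper_force: 0.0
```

```bash
python3 - <<'E'
from h import *
d=snap('wrist'); np.save('standw.npy',d,allow_pickle=True)
cv2.imwrite('pics/w2.png',cv2.resize(d['img'][...,::-1],(800,600)))
s=readout.sense();M=R.from_quat(s['tool_rot']).as_matrix();print(s['t'],s['tcp_pos'],M.round(3),s['q'].round(2))
E
```

```text
2.2 [ 0.57476264 -0.15855361  0.31556851] [[ 1.    -0.002 -0.003]
 [-0.002 -1.    -0.002]
 [-0.003  0.003 -1.   ]] [-0.45  0.43  1.43 -0.    1.28  1.12]
```

View pics/w2.png

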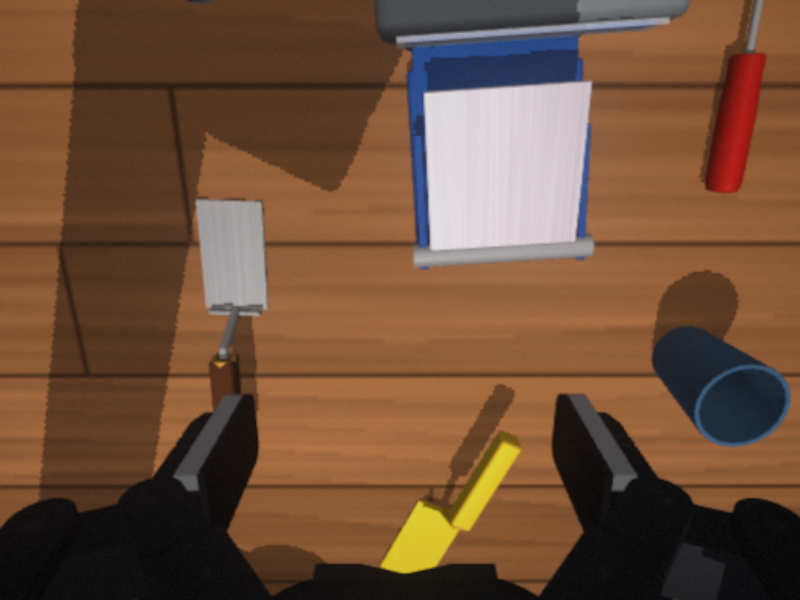

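The plate's corners are at (425,93), (591,82), (577,243) and (428,249). The blade shows again at (196,199), (263,201), (267,312) and (207,314).

```bash
python3 - <<'E'
from h import *
d=load('standw'); P=cloud(d); c=d['img'].astype(int)
poly=np.array([(425,93),(591,82),(577,243),(428,249)])*.64
def fit(d,poly,shrink=.85):
    P=cloud(d); m=np.zeros(P.shape[:2],np.uint8); q=poly.mean(0)+(poly-poly.mean(0))*shrink
    cv2.fillPoly(m,[q.astype(np.int32)],1); p=P[(m>0)&np.isfinite(P[...,0])]
    A=np.c_[p[:,:2],np.ones(len(p))]; co=np.linalg.lstsq(A,p[:,2],rcond=None)[0]; r=A@co-p[:,2]
    k=abs(r)<2.5*r.std(); co=np.linalg.lstsq(A[k],p[k,2],rcond=None)[0]; return co,r.std(),k.sum()
co,sd,n=fit(d,poly); print('plane',co,sd,n,'slope',np.degrees(np.arctan(np.hypot(*co[:2]))),'dir',np.degrees(np.arctan2(co[1],co[0])))
# corners on plane
h=384;f=h/2/np.tan(np.radians(d['fovy'])/2);C=R.from_rotvec(np.ravel(d['rvec'])).as_matrix();o=-C.T@np.ravel(d['tvec'])
r=np.c_[(poly-[d['cx'],d['cy']])/f,np.ones(4)]@C
t=(co[2]+co[:2]@o[:2]-o[2])/(r[:,2]-r[:,:2]@co[:2]); Q=o+r*t[:,None]
print((Q*1e3).round(1)); rect(Q)
bl=[(196,199),(263,201),(267,312),(207,314)]
print('blade'); rect(ray(d,bl,.003)); rect(ray(d,bl,.003)) if 0 else None
print('hand front',ray(d,[(223,360)],.055)*1e3)
for nm,dd,pl in(('blade z',d,np.array(bl)*.64),('tile z',load('rackw'),np.array([(366,96),(487,124),(462,230),(346,207)])*.64)):
    print(nm,fit(dd,pl,.7))
    m=np.zeros((384,512),np.uint8);cv2.fillPoly(m,[(pl.mean(0)+(pl-pl.mean(0))*.7).astype(np.int32)],1);print(np.nanmedian(cloud(dd)[m>0],0))
# benches near stand/rack heights
for nm,dd,u in(('bench s',d,(500,310)),('bench r',load('rackw'),(440,290))):
    x,y=int(u[0]*.64),int(u[1]*.64);print(nm,np.nanmedian(cloud(dd)[y-4:y+4,x-8:x+8].reshape(-1,3),0))
# tile rect from mask
dd=load('rackw');P=cloud(dd);c=dd['img'].astype(int);m=(c[...,0]-c[...,2]>60)&(abs(P[...,2]-.046)<.006)&(P[...,1]>.18)
m=cv2.morphologyEx(m.astype(np.uint8),cv2.MORPH_OPEN,np.ones((3,3)));ct=max(cv2.findContours(m,0,2)[0],key=cv2.contourArea)[:,0]/.64
print('tile',cv2.minAreaRect((ray(dd,ct,.046)[:,:2]*1e3).astype(np.float32)))
# handle from side / scene, dark-brown points
for n in('scene','side'):
    e=load(n);p=cloud(e);k=(abs(p[...,2]-.05)<.012)&(p[...,0]>.36)&(p[...,0]<.475)&(abs(p[...,1])<.04);q=p[k];l=np.polyfit(q[:,0],q[:,1],1);print(n,np.degrees(np.arctan(l[0])),np.polyval(l,.43),q[:,0].min(),q[:,0].max(),q[:,1].min(),q[:,1].max())
E
```

```text
plane [ 0.17837551  0.01168006 -0.04823168] 0.0007635609956364327 7470 slope 10.135003488637917 dir 3.746389774499586
[[ 671.6 -169.9   69.6]
 [ 678.3 -277.6   69.5]
 [ 566.1 -287.    49.4]
 [ 561.6 -174.4   49.9]]
c [ 619.4 -227.2   59.6] L 113.1 W 110.3 yawx 3.56 yawy 2.92
blade
c [541.1 -10.2   3. ] L 100.1 W 54.2 yawx -2.48 yawy 0.13
hand front [[470.90154012 -10.37195335  55.        ]]
blade z (array([-0.00159742, -0.00322848,  0.00448485]), np.float64(0.0008071526366566781), np.int64(1494))
[ 0.54468552 -0.00964919  0.00365065]
tile z (array([-8.84125400e-04, -8.50074954e-05,  4.74826806e-02]), np.float64(0.0007978742819012558), np.int64(2740))
[0.63281905 0.25076536 0.04689503]
bench s [ 0.4943437  -0.24100541  0.00065137]
bench r [0.52430989 0.21633152 0.00057671]
tile ((627.5634765625, 249.95928955078125), (92.68977355957031, 92.94548797607422), 85.33281707763672)
scene -2.2610129628400486 -0.006831172928562956 0.3714256594708927 0.4745528625909158 -0.01748944582531176 0.004795227172112694
side -1.5532565092023172 0.00101023281849698 0.36903017969157204 0.4737551354998872 -0.015402491726749965 0.010821206964968735
```

The face centre is near (616.5,-227.4,58.5) mm, with a slope of about 10.1° and yaw of about 3.5°. The heights agree with a hinge at 48 mm. The lifter grip is at (429.5,-6.8,45) mm, yaw -1.7°. I'll move above the handle.

>>> {"api": "move_arm", "payload": {
  "rows": [
    [0,0,1.7,-8,-8,5,0],
    [0,0,1.7,-22,-23,15,0],
    [0,0,1.7,-40,-42,30,0],
    [0,0,1.7,-58,-61,50,0],
    [0,0,1.7,-76,-80,75,0],
    [0,0,1.7,-94,-99,100,0],
    [0,0,1.7,-112,-118,125,0],
    [0,0,1.7,-126,-133,145,0],
    [0,0,1.7,-137,-144,158,0],
    [0,0,1.7,-143,-150,163,0],
    [0,0,1.7,-145,-152,165,0],
    [0,0,1.7,-145,-152,165,0]
  ]
}}

```text
t: 3.2
tcp_pos: [0.4322, -0.0009, 0.1513]
tool_rot: [1.0, -0.014, 0.0, 0.0]
force: [0.6, -0.5, 0.1]
finger_gap: 1.001
gripper_force: 0.0
```

```bash
python3 - <<'E'
from h import *
d=snap('wrist')
cv2.imwrite('pics/w3.png',cv2.resize(d['img'][...,::-1],(800,600)))
s=readout.sense();M=R.from_quat(s['tool_rot']).as_matrix();print(s['t'],s['tcp_pos'],M.round(4),s['q'].round(2))
print(s['tcp_pos'],M.T@(np.array([.4295,-.0068,.051])-s['tcp_pos'])*1e3)
E
```

```text
3.25 [ 0.43341052 -0.00146482  0.15176822] [[ 9.996e-01 -2.880e-02  2.200e-03]
 [-2.880e-02 -9.996e-01 -7.000e-04]
 [ 2.300e-03  6.000e-04 -1.000e+00]] [-0.26  0.46  2.   -0.    0.67  1.34]
[ 0.43341052 -0.00146482  0.15176822] [ -3.98217511   5.38203407 100.76292144]
```

View pics/w3.png

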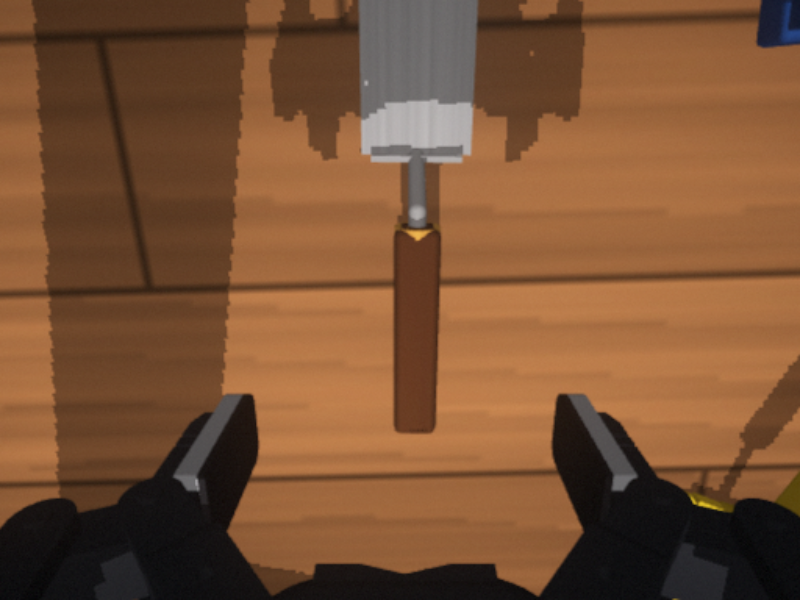

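The handle lies upright between the fingers, front end at (417,232) and rear end at (415,430). I'll compute the grip from this closer view.

```bash
python3 - <<'E'
from h import *
d=load('wrist')
p=ray(d,[(417,232),(415,430)],.055); print(p*1e3, ray(d,[(362,148),(472,153)],.003)*1e3)
s=readout.sense();M=R.from_quat(s['tool_rot']).as_matrix()
u=p[0]-p[1];u/=np.linalg.norm(u);print(np.degrees(np.arctan2(u[1],u[0])))
g=p.mean(0)+u*.012; g[2]=.051;print(g,M.T@(g-s['tcp_pos'])*1e3)
E
```

```text
[[468.66667785  -6.77084423  55.        ]
 [372.118784    -3.91435866  55.        ]] [[500.02821644  18.60089665   3.        ]
 [496.14025033 -35.7514087    3.        ]]
-1.6946701961405024
[ 0.43238748 -0.00569748  0.051     ] [ -1.12764964   4.19681037 100.76860248]
```

>>> {"api": "move_arm", "payload": {
  "rows": [
    [0,0,0,0,2,8,0],
    [0,0,0,0,4,20,0],
    [0,0,0,-1,4,35,0],
    [0,0,0,-1,4,50,0],
    [0,0,0,-1,4,64,0],
    [0,0,0,-1,4,76,0],
    [0,0,0,-1,4,86,0],
    [0,0,0,-1,4,94,0],
    [0,0,0,-1,4,99,0],
    [0,0,0,-1,4,101,0],
    [0,0,0,-1,4,101,0],
    [0,0,0,-1,4,101,0]
  ]
}}

```text
t: 4.25
tcp_pos: [0.4313, -0.0052, 0.0505]
tool_rot: [1.0, -0.015, 0.0, 0.0]
force: [-0.4, 0.0, 0.6]
finger_gap: 0.999
gripper_force: 0.0
```

>>> {"api": "move_arm", "payload": {
  "rows": [
    [0,0,0,0,0,0,0.4],
    [0,0,0,0,0,0,0.7],
    [0,0,0,0,0,0,1],
    [0,0,0,0,0,0,1],
    [0,0,0,0,0,0,1],
    [0,0,0,0,0,0,1],
    [0,0,0,0,0,0,1],
    [0,0,0,0,0,0,1],
    [0,0,0,0,0,0,1],
    [0,0,0,0,0,0,1],
    [0,0,0,0,0,0,1],
    [0,0,0,0,0,0,1]
  ],
  "squeeze": 110
}}

```text
t: 5.25
tcp_pos: [0.431, -0.005, 0.0504]
tool_rot: [1.0, -0.015, 0.0, 0.0]
force: [-1.0, -0.0, 5.4]
finger_gap: 0.217
gripper_force: 107.2
```

```bash
python3 - <<'E'
from h import *
s=readout.sense();M=R.from_quat(s['tool_rot']).as_matrix();print(s['t'],s['tcp_pos'],M.round(4),s['finger_gap'],s['gripper_force'],s['force'],s['ft_torque'])
E
```

```text
5.25 [ 0.43095557 -0.00499267  0.05043472] [[ 9.996e-01 -2.970e-02  2.000e-04]
 [-2.970e-02 -9.996e-01 -1.000e-04]
 [ 2.000e-04  1.000e-04 -1.000e+00]] 0.21737851835652938 107.19563484191895 [-0.95348372 -0.02721634  5.35654009] [-0.01166931 -0.15600673  0.0104779 ]
```

>>> {"api": "move_arm", "payload": {
  "rows": [
    [0,0,0,0,0,-3,1],
    [0,0,0,0,0,-10,1],
    [0,0,0,0,0,-20,1],
    [0,0,0,0,0,-32,1],
    [0,0,0,0,0,-45,1],
    [0,0,0,0,0,-58,1],
    [0,0,0,0,0,-70,1],
    [0,0,0,0,0,-80,1],
    [0,0,0,0,0,-87,1],
    [0,0,0,0,0,-90,1],
    [0,0,0,0,0,-90,1],
    [0,0,0,0,0,-90,1]
  ]
}}

```text
t: 6.25
tcp_pos: [0.4307, -0.0049, 0.1402]
tool_rot: [1.0, -0.015, -0.0, -0.0]
force: [-1.1, -0.3, -1.8]
finger_gap: 0.215
gripper_force: 107.3
```

```bash
cat > lf.py <<'E'
from h import *
# blade in the tool frame, from wrist depth/picture; lifter pose vs tool
d=snap('wrist'); s=readout.sense(); M=R.from_quat(s['tool_rot']).as_matrix(); t=s['tcp_pos']
P=cloud(d); T=(P-t)@M   # tool coords
k=np.isfinite(T[...,0])&(T[...,0]>.06)&(T[...,0]<.175)&(abs(T[...,1])<.045)&(T[...,2]>.03)&(T[...,2]<.07)
q=T[k]; m=(q[:,0]>.075)&(q[:,0]<.15)&(abs(q[:,1])<.02); A=np.c_[q[m][:,:2],np.ones(m.sum())]
co=np.linalg.lstsq(A,q[m][:,2],rcond=None)[0]
print(s['t'],t,'grip',s['gripper_force'],'F',s['force'].round(2))
print('blade plane in tool: dz/dx %.4f dz/dy %.4f z(110)=%.1f'%(co[0],co[1],1e3*(co[0]*.11+co[2])),m.sum(),'box',cv2.minAreaRect((q[:,:2]*1e3).astype(np.float32)))
cv2.imwrite('pics/w_lf.png',cv2.resize(d['img'][...,::-1],(800,600)))
E
python3 lf.py
```

```text
6.3 [ 0.43052626 -0.00487283  0.139937  ] grip 107.29738354682922 F [ 0.45  0.13 -2.12]
blade plane in tool: dz/dx 0.0012 dz/dy -0.0011 z(110)=47.3 8092 box ((87.37973022460938, 0.06360054016113281), (54.59621810913086, 54.26803970336914), 0.28826093673706055)
```

View pics/w_lf.png

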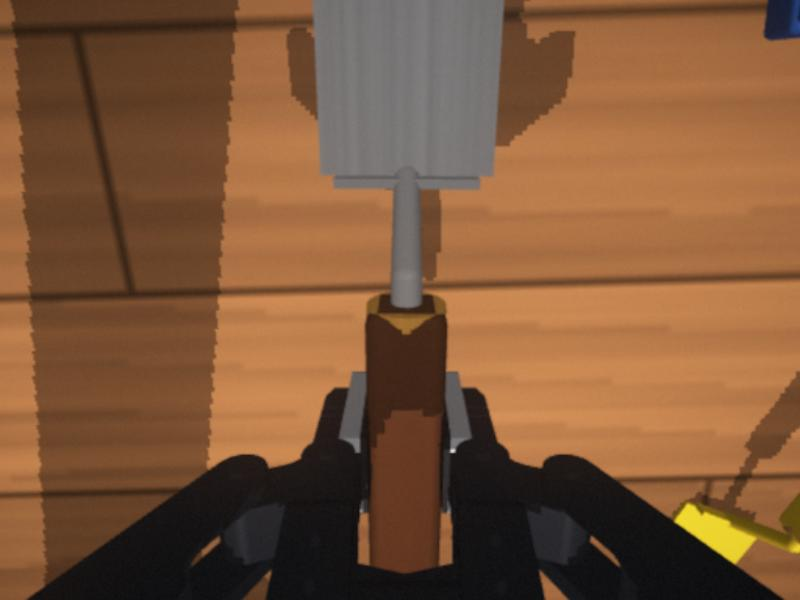

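The lifter is gripped square, with the blade level and its rear edge at (322..493,176). Next I carry it to the front of the rack.

```bash
python3 - <<'E'
from h import *
d=load('wrist'); s=readout.sense(); M=R.from_quat(s['tool_rot']).as_matrix(); t=s['tcp_pos']
p=(ray(d,[(322,176),(493,176)],t[2]-.0475)-t)@M; print(p*1e3)
E
```

```text
[[ 65.38459488 -26.16929492  47.43155012]
 [ 65.42342825  27.30476592  47.41686248]]
```

>>> {"api": "move_arm", "payload": {
  "rows": [
    [0,0,1,0,-5,0,1],
    [0,0,2,-2,-18,0,1],
    [0,0,3,-6,-40,0,1],
    [0,0,4,-12,-68,0,1],
    [0,0,5,-20,-100,0,1],
    [0,0,6,-28,-135,0,1],
    [0,0,6,-36,-170,0,1],
    [0,0,6,-44,-204,0,1],
    [0,0,6,-52,-235,0,1],
    [0,0,6,-58,-260,0,1],
    [0,0,6,-62,-277,0,1],
    [0,0,6,-63,-284,0,1]
  ]
}}

```text
t: 7.3
tcp_pos: [0.3752, 0.2828, 0.1396]
tool_rot: [0.998, -0.066, -0.001, 0.0]
force: [-0.5, -0.4, -2.1]
finger_gap: 0.213
gripper_force: 107.5
```

```bash
python3 - <<'E'
from h import *
d=snap('wrist'); np.save('rack2.npy',d,allow_pickle=True)
im=cv2.resize(d['img'][...,::-1],(800,600)); cv2.imwrite('pics/w4.png',im)
s=readout.sense();M=R.from_quat(s['tool_rot']).as_matrix();print(s['t'],s['tcp_pos'],M.round(4),s['q'].round(2))
E
```

```text
7.35 [0.37570053 0.28277458 0.13968949] [[ 9.914e-01 -1.311e-01 -6.000e-04]
 [-1.311e-01 -9.914e-01  3.000e-04]
 [-7.000e-04 -2.000e-04 -1.000e+00]] [0.41 0.52 1.92 0.   0.7  2.11]
```

View pics/w4.png

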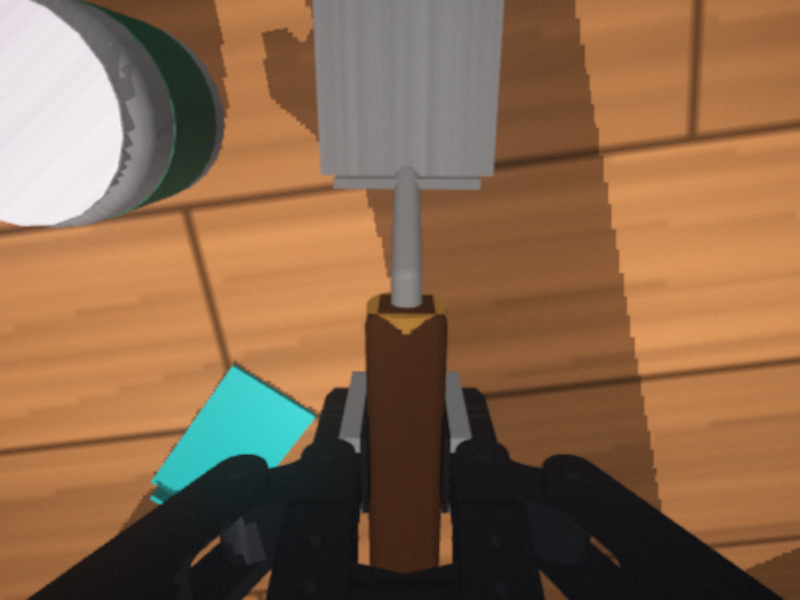

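The carry is clean and the paint tin (100,110) stays clear on the left. I'll refine the rail line from the earlier rack picture, then work out the insertion.

```bash
python3 - <<'E'
from h import *
d=load('rackw')
p=ray(d,[(378,90),(485,115),(452,243),(351,221)],.040); rect(p); print((p*1e3).round(1))
c=d['img']; hsv=cv2.cvtColor(c,cv2.COLOR_RGB2HSV)
for uv in[(350,150),(475,210),(400,232),(430,100),(300,150),(500,60),(450,290),(560,200)]:
    x,y=int(uv[0]*.64),int(uv[1]*.64);print(uv,hsv[y,x],c[y,x])
P=cloud(d);z=P[...,2]
k=(z>.0362)&(z<.0445)&(P[...,1]>.18)&(P[...,1]<.32)&(P[...,0]>.55)&(P[...,0]<.7)
q=P[k]; 
# rails ends, in tile-ish frame
for th in(-6,-7,-8):
    a=np.radians(th);X=np.array([np.cos(a),np.sin(a)]);Y=np.array([-np.sin(a),np.cos(a)])
    r=q[:,:2]-[.6246,.2476]; u=r@X*1e3;v=r@Y*1e3
    for lo,hi in((-70,-38),(45,70)):
        for sgn in(1,-1):
            m=(u>lo)&(u<hi)&(v*sgn>20); print(th,lo,sgn,m.sum(),np.median(v[m]).round(1),np.percentile(u[m],[2,98]).round(1))
E
```

```text
c [627.5 248.   40. ] L 96.2 W 78.9 yawx -7.1 yawy -6.61
[[679.7 280.9  40. ]
 [670.8 203.3  40. ]
 [575.1 214.4  40. ]
 [584.4 293.5  40. ]]
(350, 150) [ 22  92 240] [240 217 153]
(475, 210) [ 13 148 119] [119  80  50]
(400, 232) [ 18 117 181] [181 147  98]
(430, 100) [ 17 116 181] [181 145  99]
(300, 150) [ 13 155 165] [165 107  65]
(500, 60) [ 13 156 108] [108  70  42]
(450, 290) [ 13 155  99] [99 64 39]
(560, 200) [ 12 159 104] [104  66  39]
-6 -70 1 86 42.1 [-53.2 -38.6]
-6 -70 -1 101 -37.5 [-55.6 -38.6]
-6 45 1 69 39.2 [46.5 55.6]
-6 45 -1 56 -40.4 [46.  53.3]
-7 -70 1 92 41.4 [-53.9 -38.1]
-7 -70 -1 98 -38.2 [-55.  -38.5]
-7 45 1 69 40.1 [45.8 55. ]
-7 45 -1 57 -39.6 [46.4 54. ]
-8 -70 1 94 40.6 [-54.6 -38.6]
-8 -70 -1 92 -39.0 [-54.3 -38.7]
-8 45 1 68 41.0 [45.3 54.3]
-8 45 -1 58 -38.7 [46.2 54.7]
```

Rack yaw is -7.8°, with the channel's midline through (624.7,248.5). The rails sit at ±40 and run ±55, as specified. The pre-entry pose is right, so I'll descend.

>>> {"api": "move_arm", "payload": {
  "rows": [
    [0,0,0.3,0,0,3,1],
    [0,0,0.3,0,0,9,1],
    [0,0,0.3,0,0,18,1],
    [0,0,0.3,0,0,28,1],
    [0,0,0.3,0,0,38,1],
    [0,0,0.3,0,0,48,1],
    [0,0,0.3,0,0,57,1],
    [0,0,0.3,0,0,63,1],
    [0,0,0.3,0,0,67,1],
    [0,0,0.3,0,0,68,1],
    [0,0,0.3,0,0,68,1],
    [0,0,0.3,0,0,68,1]
  ]
}}

```text
t: 8.35
tcp_pos: [0.3766, 0.2808, 0.0725]
tool_rot: [0.998, -0.07, 0.0, -0.0]
force: [-0.4, 0.4, -0.6]
finger_gap: 0.213
gripper_force: 107.5
```

```bash
cat > tgt.py <<'E'
from h import *
import sys
s=readout.sense();M=R.from_quat(s['tool_rot']).as_matrix();t=s['tcp_pos']
a=np.radians(-7.8);X=np.array([np.cos(a),np.sin(a),0]);Y=np.array([-np.sin(a),np.cos(a),0]);c=np.array([.6247,.2485,0])
o=t+M@[.1104,0,.0504]
print(s['t'],t,'yaw',np.degrees(np.arctan2(M[1,0],M[0,0])),'origin in rack',((o-c)@X*1e3).round(1),((o-c)@Y*1e3).round(1),(o[2]*1e3).round(1),'F',s['force'].round(2),s['gripper_force'])
g=c+X*.002+Y*.0005; g[2]=.021; print('tool shift',(M.T@(g-o)*1e3).round(1))
d=snap('wrist');P=cloud(d);k=(P[...,2]>.032)&np.isfinite(P[...,0])
T=(P-t)@M
E
python3 tgt.py
```

```text
8.35 [0.37661322 0.28080156 0.07248065] yaw -8.003075053385539 origin in rack -139.8 -2.0 22.1 F [-0.36  0.4  -0.61] 107.54303097724915
tool shift [141.7  -3.    1.2]
```

>>> {"api": "move_arm", "payload": {
  "rows": [
    [0,0,-0.2,2,-1,1,1],
    [0,0,-0.2,6,-2,1,1],
    [0,0,-0.2,12,-2.5,1,1],
    [0,0,-0.2,20,-2.5,1,1],
    [0,0,-0.2,28,-2.5,1,1],
    [0,0,-0.2,37,-2.5,1,1],
    [0,0,-0.2,46,-2.5,1,1],
    [0,0,-0.2,54,-2.5,1,1],
    [0,0,-0.2,61,-2.5,1,1],
    [0,0,-0.2,66,-2.5,1,1],
    [0,0,-0.2,69,-2.5,1,1],
    [0,0,-0.2,70,-2.5,1,1]
  ]
}}

```text
t: 9.4
tcp_pos: [0.4466, 0.2734, 0.0713]
tool_rot: [0.998, -0.068, 0.0, -0.0]
force: [-0.1, -0.1, -1.9]
finger_gap: 0.216
gripper_force: 107.5
```

```bash
python3 tgt.py; python3 -c "
from h import *
d=load('wrist');np.save('rack3.npy',d,allow_pickle=True);cv2.imwrite('pics/w5.png',cv2.resize(d['img'][...,::-1],(800,600)))"
```

```text
9.4 [0.44662173 0.27337903 0.07125292] yaw -7.824737480903446 origin in rack -69.4 0.4 20.9 F [-0.06 -0.1  -1.87] 107.54886388778687
tool shift [71.4 -0.1 -0.1]
```

View pics/w5.png

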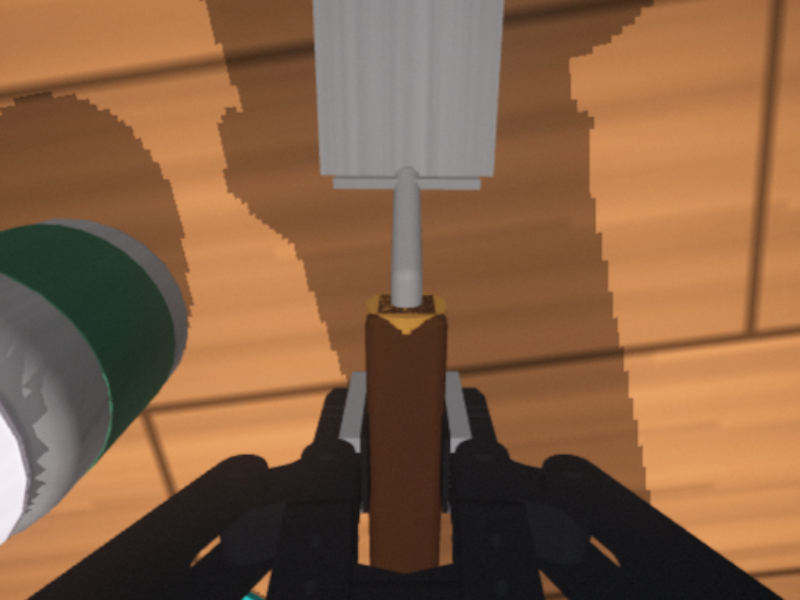

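The blade tip is just at the channel mouth with no contact, and the tin (100,380) is well clear. I'll continue inserting.

>>> {"api": "move_arm", "payload": {
  "rows": [
    [0,0,0,2,0,0,1],
    [0,0,0,6,0,0,1],
    [0,0,0,12,0,0,1],
    [0,0,0,19,0,0,1],
    [0,0,0,27,0,0,1],
    [0,0,0,35,0,0,1],
    [0,0,0,43,0,0,1],
    [0,0,0,50,0,0,1],
    [0,0,0,56,0,0,1],
    [0,0,0,60,0,0,1],
    [0,0,0,62,0,0,1],
    [0,0,0,62,0,0,1]
  ]
}}

```text
t: 10.45
tcp_pos: [0.508, 0.265, 0.0713]
tool_rot: [0.998, -0.068, 0.0, -0.0]
force: [-0.0, 0.3, -0.8]
finger_gap: 0.215
gripper_force: 107.5
```

```bash
python3 tgt.py; python3 - <<'E'
from h import *
d=load('wrist'); s=readout.sense();M=R.from_quat(s['tool_rot']).as_matrix();t=s['tcp_pos'];P=cloud(d);T=(P-t)@M*1e3-[110.4,0,50.4];T[...,2]*=-1
c=d['img'].astype(int);k=(c[...,0]-c[...,1]>60)&(c[...,0]-c[...,2]>60)&(T[...,0]>-60)&np.isfinite(T[...,0])&(T[...,2]>5)
print(k.sum()); q=T[k]
if k.sum(): print('tile in lifter frame',np.percentile(q,[1,5,50,99],axis=0).round(1))
print('px rows',np.argwhere(k)[:,0].max() if k.sum() else None)
E
```

```text
10.45 [0.50795407 0.26497727 0.07128389] yaw -7.818323487324126 origin in rack -7.5 0.5 20.9 F [-0.02  0.25 -0.83] 107.54894614219666
tool shift [ 9.5 -0.1 -0.1]
9510
tile in lifter frame [[-25.4 -45.5  24.1]
 [-24.3 -43.4  24.6]
 [-17.2  -2.1  25.7]
 [ -0.2  42.9  27.3]]
px rows 73
```

>>> {"api": "move_arm", "payload": {
  "rows": [
    [0,0,0,2,0,0,1],
    [0,0,0,5,-0.5,0,1],
    [0,0,0,9,-1,0,1],
    [0,0,0,12,-1,0,1],
    [0,0,0,14,-1,0,1],
    [0,0,0,15,-1,0,1],
    [0,0,0,15,-1,0,1]
  ]
}}

```text
t: 11.08
tcp_pos: [0.5229, 0.264, 0.0713]
tool_rot: [0.998, -0.068, 0.0, -0.0]
force: [0.7, 0.7, -2.0]
finger_gap: 0.219
gripper_force: 107.5
```

```bash
cat > tl.py <<'E'
from h import *
d=snap('wrist'); s=readout.sense();M=R.from_quat(s['tool_rot']).as_matrix();t=s['tcp_pos'];P=cloud(d);T=(P-t)@M*1e3-[110.4,0,50.4];T[...,2]*=-1
c=d['img'].astype(int);k=(c[...,0]-c[...,1]>60)&(c[...,0]-c[...,2]>60)&(T[...,0]>-60)&(abs(T[...,1])<60)&np.isfinite(T[...,0])&(T[...,2]>4)&(T[...,2]<35)
q=T[k];print(s['t'],t,'F',s['force'].round(2),'tq',s['ft_torque'].round(3),k.sum())
print(np.percentile(q,[1,50,99],axis=0).round(1))
A=np.c_[q[:,:2],np.ones(len(q))];co=np.linalg.lstsq(A,q[:,2],rcond=None)[0];print('tile slope deg in lifter frame',np.degrees(co[:2]).round(2))
for lo in(-35,-12,12):  # rear edge by strip
    m=(q[:,1]>lo)&(q[:,1]<lo+23);print(lo,np.percentile(q[m,0],2).round(1),end=' ')
k2=(abs(T[...,1])<18)&(T[...,0]>-60)&(T[...,0]<-30)&(c.max(2)-c.min(2)<40)
print('metal x',np.percentile(T[k2][:,0],[1,99]).round(1) if k2.sum() else None, 'z',np.percentile(T[k2][:,2],[1,50,99]).round(1) if k2.sum() else None)
E
python3 tgt.py; python3 tl.py
```

```text
11.0833 [0.52285406 0.26401435 0.07133742] yaw -7.811042788264581 origin in rack 7.4 1.5 21.0 F [ 0.68  0.67 -2.04] 107.54957914352417
tool shift [-5.4  1.  -0. ]
11.1833 [0.5223302  0.26397919 0.0712422 ] F [-0.42 -0.78 -2.76] tq [ 0.029  0.135 -0.007] 11074
[[-40.4 -44.8  24.1]
 [-30.   -1.2  25.7]
 [ -0.7  43.9  27.2]]
tile slope deg in lifter frame [-0.03 -0.01]
-35 -40.5 -12 -39.9 12 -39.2 metal x [-59.7 -40.6] z [ 2.  11.6 39.3]
```

The tile's rear edge is 3–5 mm ahead of the lip, the tile is level and centred. I'll lift slowly through the contact.

>>> {"api": "move_arm", "payload": {
  "rows": [
    [0,0,0,0,0,-3,1],
    [0,0,0,0,0,-8,1],
    [0,0,0,0,0,-12,1],
    [0,0,0,0,0,-14,1],
    [0,0,0,0,0,-15,1],
    [0,0,0,0,0,-16,1],
    [0,0,0,0,0,-17,1],
    [0,0,0,0,0,-18,1],
    [0,0,0,0,0,-19.5,1],
    [0,0,0,0,0,-21.5,1],
    [0,0,0,0,0,-24,1],
    [0,0,0,0,0,-26,1]
  ]
}}

```text
t: 12.18
tcp_pos: [0.5225, 0.2641, 0.0975]
tool_rot: [0.998, -0.068, -0.0, 0.0]
force: [-0.3, 0.2, -2.3]
finger_gap: 0.213
gripper_force: 107.5
```

```bash
python3 tl.py; python3 lf.py
```

```text
12.2333 [0.522723   0.26414324 0.09789115] F [ 0.14 -0.62 -3.13] tq [-0.008  0.224 -0.004] 9292
[[-40.9 -44.6   6.6]
 [-30.1  -0.9   8.2]
 [  1.8  44.2   9.7]]
tile slope deg in lifter frame [-0.19  0.02]
-35 -40.9 -12 -40.4 12 -39.9 metal x [-59.7 -41.3] z [ 1.1 10.2 37.7]
12.2833 [0.52277068 0.26415366 0.09775542] grip 107.50151038169861 F [ 0.07 -0.67 -2.45]
blade plane in tool: dz/dx -0.0117 dz/dy 0.0013 z(110)=41.1 8367 box ((86.60493469238281, -0.014369964599609375), (89.93313598632812, 53.195037841796875), 89.94588470458984)
```

The tile is on the blade, clear of the rails and level to within 0.2°. Now I carry it over to the stand with gentle acceleration.

>>> {"api": "move_arm", "payload": {
  "rows": [
    [0,0,0,0,0,-3,1],
    [0,0,0,0,0,-8,1],
    [0,0,0,0,2,-15,1],
    [0,0,0,1,7,-23,1],
    [0,0,0,2,16,-32,1],
    [0,0,0,3,29,-40,1],
    [0,0,0,5,46,-47,1],
    [0,0,0,7,67,-53,1],
    [0,0,0,10,91,-57,1],
    [0,0,0,12,117,-59,1],
    [0,0,0,15,143,-60,1],
    [0,0,0,18,169,-60,1]
  ]
}}

```text
t: 13.28
tcp_pos: [0.5171, 0.0918, 0.1586]
tool_rot: [0.998, -0.068, 0.001, 0.0]
force: [1.0, 0.1, -2.4]
finger_gap: 0.212
gripper_force: 107.5
```

>>> {"api": "move_arm", "payload": {
  "rows": [
    [0,0,0,3,26,0,1],
    [0,0,0,6,52,0,1],
    [0,0,0,8,78,0,1],
    [0,0,0,11,104,0,1],
    [0,0,0,14,130,0,1],
    [0,0,0,17,156,0,1],
    [0,0,0,19,182,0,1],
    [0,0,0,22,206,0,1],
    [0,0,0,24,228,0,1],
    [0,0,0,27,248,0,1],
    [0,0,0,28,265,0,1],
    [0,0,0,30,279,0,1]
  ]
}}

```text
t: 14.28
tcp_pos: [0.5083, -0.1888, 0.1582]
tool_rot: [0.998, -0.069, 0.0, 0.0]
force: [0.7, -0.7, -2.6]
finger_gap: 0.213
gripper_force: 107.5
```

>>> {"api": "move_arm", "payload": {
  "rows": [
    [0,0,-0.5,1,11,0,1],
    [0,0,-1.5,2,20,0,1],
    [0,0,-2.5,3,28,0,1],
    [0,0,-3.5,4,34,0,1],
    [0,0,-4.5,4,39,0,1],
    [0,0,-5.5,5,43,0,1],
    [0,0,-6.5,5,46,0,1],
    [0,0,-7.5,5,47,0,1],
    [0,0,-8.5,5,47,0,1],
    [0,0,-9.5,5,47,0,1],
    [0,0,-10.5,5,47,0,1],
    [0,0,-11.3,5,47,0,1]
  ]
}}

```text
t: 15.28
tcp_pos: [0.5078, -0.2332, 0.1573]
tool_rot: [1.0, 0.032, -0.0, -0.0]
force: [1.1, -0.1, -2.1]
finger_gap: 0.216
gripper_force: 107.7
```

```bash
python3 tl.py; cat > st.py <<'E'
from h import *
import sys
up=float(sys.argv[1])/1e3; sag=float(sys.argv[2]) if len(sys.argv)>2 else -.2
F=np.array([.6165,-.2274,.0585]); yaw,sl=3.5,10.1
L=R.from_euler('ZY',[yaw,-sl],degrees=True).as_matrix()   # face axes
Lt=np.diag([1.,-1,-1])@R.from_euler('y',-sag,degrees=True).as_matrix() # lifter axes in tool (sag<0: nose down)
p=np.array([.1104,0,.0504])
s=readout.sense();M=R.from_quat(s['tool_rot']).as_matrix();t=s['tcp_pos']
G=L@Lt.T; g=F+L[:,2]*up-G@p
print(s['t'],t,'F',s['force'].round(2),'Fn',(L[:,2]@s['force']).round(2),'tq',s['ft_torque'].round(3))
print('rotvec',R.from_matrix(M.T@G).as_rotvec(degrees=True).round(2),'shift',(M.T@(g-t)*1e3).round(1))
Lc=M@Lt;o=t+M@p;print('lifter origin in face',(L.T@(o-F)*1e3).round(1),'pitch/roll err',R.from_matrix(L.T@Lc).as_rotvec(degrees=True).round(2))
E
python3 st.py 40
```

```text
15.3333 [ 0.50781751 -0.23323524  0.15728761] F [-0.14 -0.13 -2.81] tq [ 0.     0.208 -0.037] 9190
[[-40.2 -44.8   7.1]
 [-29.4  -1.3   8.6]
 [  2.2  44.   10.2]]
tile slope deg in lifter frame [-0.18 -0.02]
-35 -40.5 -12 -40.0 12 -39.2 metal x [-59.9 -40.5] z [-56.   10.5  38.7]
15.3333 [ 0.50781751 -0.23323524  0.15728761] F [-0.14 -0.13 -2.81] Fn -2.74 tq [ 0.     0.208 -0.037]
rotvec [-0.02 10.31  0.13] shift [-15.8   0.8  29.6]
lifter origin in face [10.   1.1 47.3] pitch/roll err [ 0.02 10.31  0.13]
```

The tile hasn't moved. Now I tilt the lifter while approaching to 40 mm above the face.

>>> {"api": "move_arm", "payload": {
  "rows": [
    [0,0.5,0,-1,0,1,1],
    [0,1.5,0,-2,0,4,1],
    [0,2.5,0,-4,0,7,1],
    [0,3.5,0,-5,0,10,1],
    [0,4.5,0,-7,0,13,1],
    [0,5.5,0,-8,0,16,1],
    [0,6.5,0,-10,1,19,1],
    [0,7.5,0,-12,1,22,1],
    [0,8.5,0,-13,1,25,1],
    [0,9.3,0,-14,1,27,1],
    [0,10,0,-15,1,29,1],
    [0,10.3,0,-16,1,30,1]
  ]
}}

```text
t: 16.33
tcp_pos: [0.4914, -0.2353, 0.127]
tool_rot: [0.996, 0.03, 0.09, -0.003]
force: [0.1, -0.2, -2.3]
finger_gap: 0.219
gripper_force: 107.5
```

```bash
python3 tl.py; python3 st.py 8
```

```text
16.3833 [ 0.49106773 -0.23525722  0.12688303] F [-0.05  0.57 -1.97] tq [-0.019  0.412 -0.042] 9082
[[-40.  -44.1   7.1]
 [-29.4  -0.2   8.7]
 [  2.6  44.1  10.2]]
tile slope deg in lifter frame [-0.21  0.  ]
-35 -40.1 -12 -39.6 12 -38.8 metal x [-59.7 -40.2] z [-37.1  10.   39.4]
16.3833 [ 0.49106773 -0.23525722  0.12688303] F [-0.05  0.57 -1.97] Fn -1.94 tq [-0.019  0.412 -0.042]
rotvec [-0.05  0.04 -0.02] shift [ 1.1 -0.2 31.4]
lifter origin in face [-1.2 -0.2 39.3] pitch/roll err [ 0.05  0.04 -0.02]
```

>>> {"api": "move_arm", "payload": {
  "rows": [
    [0,0,0,0,0,2,1],
    [0,0,0,0,0,5,1],
    [0,0,0,0,0,9,1],
    [0,0,0,1,0,13,1],
    [0,0,0,1,0,18,1],
    [0,0,0,1,0,23,1],
    [0,0,0,1,0,27,1],
    [0,0,0,1,0,30,1],
    [0,0,0,1,0,32,1],
    [0,0,0,1,0,34,1],
    [0,0,0,1,0,35,1],
    [0,0,0,1,0,35,1]
  ]
}}

```text
t: 17.38
tcp_pos: [0.4991, -0.2351, 0.0929]
tool_rot: [0.996, 0.03, 0.09, -0.003]
force: [0.7, 0.0, -2.9]
finger_gap: 0.214
gripper_force: 107.5
```

```bash
python3 tl.py; python3 st.py 0; python3 - <<'E'
from h import *
d=snap('side');s=readout.sense()
x,y=proj(d,[.6165,-.2274,.06]);print(x,y)
c=d['img'][int(y)-55:int(y)+55,int(x)-75:int(x)+75]
cv2.imwrite('pics/side2.png',cv2.resize(c[...,::-1],(800,587),interpolation=cv2.INTER_CUBIC))
E
```

```text
17.4333 [ 0.49913581 -0.23512451  0.09304032] F [-0.05 -0.02 -2.86] tq [-0.051  0.418 -0.045] 9106
[[-40.4 -44.4   6.8]
 [-29.8  -0.4   8.4]
 [  2.2  44.1   9.9]]
tile slope deg in lifter frame [-0.22 -0.05]
-35 -40.5 -12 -40.0 12 -39.2 metal x [-59.9 -40.6] z [-5.   3.2 38.1]
17.4333 [ 0.49913581 -0.23512451  0.09304032] F [-0.05 -0.02 -2.86] Fn -2.81 tq [-0.051  0.418 -0.045]
rotvec [ 0.  0. -0.] shift [-0.9 -0.5  4.6]
lifter origin in face [ 0.8 -0.6  4.6] pitch/roll err [-0.  0. -0.]
281.89581573116703 155.95889703714658
```

View pics/side2.png

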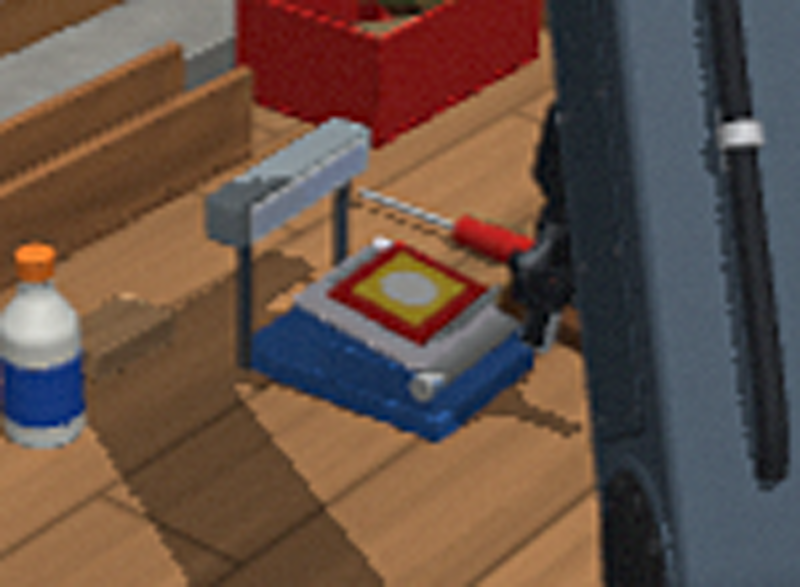

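The side crop shows the tile on the tilted blade over the middle of the plate (410,290), parallel to it and clear of the lamp. Next I settle onto the plate in small steps, watching force and moment.

>>> {"api": "move_arm", "payload": {
  "rows": [
    [0,0,0,0,0,1,1],
    [0,0,0,-0.5,0,2,1],
    [0,0,0,-0.5,0,3,1],
    [0,0,0,-0.5,0,3.5,1],
    [0,0,0,-0.5,0,3.5,1],
    [0,0,0,-0.5,0,3.5,1]
  ]
}}

```text
t: 17.98
tcp_pos: [0.4993, -0.2351, 0.0895]
tool_rot: [0.996, 0.03, 0.09, -0.003]
force: [0.3, -0.3, -1.8]
finger_gap: 0.212
gripper_force: 107.5
```

```bash
python3 st.py 0
```

```text
17.9833 [ 0.49926734 -0.235088    0.08949275] F [ 0.34 -0.25 -1.82] Fn -1.85 tq [-0.049  0.368 -0.002]
rotvec [-0.  0. -0.] shift [-0.4 -0.5  1.1]
lifter origin in face [ 0.3 -0.5  1.1] pitch/roll err [ 0.  0. -0.]
```

>>> {"api": "move_arm", "payload": {
  "rows": [
    [0,0,0,0,0,0.3,1],
    [0,0,0,0,0,0.6,1],
    [0,0,0,0,0,0.8,1],
    [0,0,0,0,0,0.8,1],
    [0,0,0,0,0,0.8,1]
  ]
}}

```text
t: 18.4
tcp_pos: [0.4993, -0.2351, 0.0889]
tool_rot: [0.995, 0.03, 0.09, -0.003]
force: [-2.4, 0.7, 0.7]
finger_gap: 0.218
gripper_force: 107.9
```

```bash
python3 st.py 0
```

```text
18.4 [ 0.49929667 -0.23511059  0.0889497 ] F [-2.37  0.7   0.7 ] Fn 1.1 tq [0.004 0.479 0.012]
rotvec [ 0.01 -0.    0.  ] shift [-0.3 -0.5  0.6]
lifter origin in face [ 0.3 -0.5  0.6] pitch/roll err [-0.01 -0.    0.  ]
```

Contact has begun. I'll average the readings and check the centre of pressure.

```bash
cat > av.py <<'E'
from h import *
f=[];q=[]
for i in range(10):
    d=imaging.snapshot('wrist'); s=readout.sense(); f.append(s['force']);q.append(s['ft_torque'])
np.save('wrist.npy',d,allow_pickle=True)
f=np.array(f);q=np.array(q);print(s['t'],s['tcp_pos'].round(4),'F',f.mean(0).round(2),f.std(0).round(2),'T',q.mean(0).round(3),q.std(0).round(3))
L=R.from_euler('ZY',[3.5,-10.1],degrees=True).as_matrix();print('F face',(f.mean(0)@L).round(2),'T face',(q.mean(0)@L).round(3))
E
python3 av.py
```

```text
18.9 [ 0.4993 -0.2351  0.0888] F [-3.22 -0.38  2.13] [0.81 0.46 1.05] T [-0.074  0.516 -0.013] [0.036 0.04  0.029]
F face [-2.81 -0.18  2.66] T face [-0.044  0.52  -0.005]
```

>>> {"api": "move_arm", "payload": {
  "rows": [
    [0,0,0,0,0,0.3,1],
    [0,0,0,0,0,0.5,1],
    [0,0,0,0,0,0.5,1],
    [0,0,0,0,0,0.5,1]
  ]
}}

```text
t: 19.23
tcp_pos: [0.4992, -0.2351, 0.0886]
tool_rot: [0.996, 0.03, 0.09, -0.003]
force: [-6.3, -0.8, 5.9]
finger_gap: 0.214
gripper_force: 108.7
```

```bash
python3 av.py; python3 st.py 0; python3 tl.py
```

```text
19.7333 [ 0.4992 -0.2351  0.0886] F [-6.05 -0.98  5.63] [0.55 0.61 0.33] T [-0.112  0.61  -0.031] [0.026 0.024 0.033]
F face [-5.02 -0.61  6.61] T face [-0.079  0.616 -0.017]
19.7333 [ 0.49918916 -0.2351015   0.08856875] F [-6.29 -1.25  5.68] Fn 6.7 tq [-0.087  0.56   0.   ]
rotvec [0.01 0.01 0.01] shift [-0.1 -0.5  0.2]
lifter origin in face [ 0.1 -0.5  0.2] pitch/roll err [-0.01  0.01  0.01]
19.7833 [ 0.4991721  -0.23510177  0.08855161] F [-5.3  -0.85  5.49] tq [-0.115  0.67  -0.062] 9126
[[-39.9 -44.2   7.8]
 [-29.3  -0.3   9.3]
 [  2.1  44.1  10.9]]
tile slope deg in lifter frame [ 0.21 -0.01]
-35 -40.0 -12 -39.5 12 -38.9 metal x [-59.8 -40.4] z [-0.6  3.9 38.6]
```

The blade's angle to the tool changed by 0.4° under load, so I compare the plate's exposed margins with the tile directly in the wrist depth map.

```bash
cat > fl.py <<'E'
from h import *
s=readout.sense();M=R.from_quat(s['tool_rot']).as_matrix();t=s['tcp_pos']
A=[];B=[]
for i in range(5):
    d=imaging.snapshot('wrist');P=cloud(d);T=(P-t)@M*1e3-[110.4,0,50.4];T[...,2]*=-1
    c=d['img'].astype(int);sat=c.max(2)-c.min(2);fin=np.isfinite(T[...,0])
    k=fin&(sat>60)&(c[...,0]-c[...,2]>60)&(abs(T[...,1])<43)&(T[...,0]>-37)&(T[...,2]>4)&(T[...,2]<16);A.append(T[k])
    k=fin&(sat<40)&(abs(T[...,1])>47.5)&(abs(T[...,1])<53)&(T[...,0]>-45)&(abs(T[...,2])<5);B.append(T[k])
for n,q in(('tile',np.concatenate(A)),('plate',np.concatenate(B))):
    X=np.c_[q[:,0]+15,q[:,1],np.ones(len(q))];
    for _ in range(3):
        co=np.linalg.lstsq(X,q[:,2],rcond=None)[0];r=X@co-q[:,2];m=abs(r)<2.5*r.std();X,q=X[m],q[m]
    print(n,len(q),'slope deg',np.degrees(co[:2]).round(2),'z at x=-15:',co[2].round(2),'x range',np.percentile(q[:,0],[1,99]).round(0),'sd',r.std().round(2))
E
python3 fl.py
```

```text
tile 70908 slope deg [ 0.41 -0.02] z at x=-15: 9.5 x range [-37.   2.] sd 0.64
plate 12642 slope deg [-0.17 -0.05] z at x=-15: 0.26 x range [-44.   4.] sd 0.64
```

The blade presses on its heel, about 0.6° nose-up relative to the plate. I'll pitch the tool nose-down to compensate and ease the press.

>>> {"api": "move_arm", "payload": {
  "rows": [
    [0,-0.2,0,0,0,-0.3,1],
    [0,-0.4,0,0,0,-0.6,1],
    [0,-0.6,0,0,0,-0.9,1],
    [0,-0.6,0,0,0,-0.9,1],
    [0,-0.6,0,0,0,-0.9,1]
  ]
}}

```text
t: 20.45
tcp_pos: [0.4995, -0.2351, 0.0892]
tool_rot: [0.996, 0.03, 0.085, -0.002]
force: [-2.6, -0.9, 4.2]
finger_gap: 0.216
gripper_force: 108.5
```

```bash
python3 av.py; python3 fl.py; python3 st.py 0
```

```text
20.95 [ 0.4995 -0.2351  0.0892] F [-2.76  0.4   3.55] [0.74 0.46 0.61] T [0.091 0.145 0.051] [0.031 0.051 0.024]
F face [-2.06  0.57  3.97] T face [0.107 0.139 0.032]
tile 71256 slope deg [ 0.61 -0.04] z at x=-15: 9.72 x range [-37.   2.] sd 0.64
plate 12618 slope deg [ 0.32 -0.07] z at x=-15: 0.63 x range [-44.   4.] sd 0.64
21.2 [ 0.49951908 -0.23512054  0.0891801 ] F [-2.19  0.48  3.68] Fn 4.01 tq [0.128 0.01  0.077]
rotvec [0.01 0.58 0.  ] shift [-0.5 -0.6  0.8]
lifter origin in face [ 0.  -0.6 -0.4] pitch/roll err [-0.01  0.58  0.  ]
```

>>> {"api": "move_arm", "payload": {
  "rows": [
    [0,-0.2,0,0,0,-0.3,1],
    [0,-0.3,0,0,0,-0.5,1],
    [0,-0.3,0,0,0,-0.5,1],
    [0,-0.3,0,0,0,-0.5,1]
  ]
}}

```text
t: 21.53
tcp_pos: [0.4996, -0.2352, 0.0896]
tool_rot: [0.996, 0.03, 0.082, -0.002]
force: [0.1, 0.4, 1.9]
finger_gap: 0.219
gripper_force: 108.1
```

```bash
python3 av.py; python3 fl.py; python3 st.py 0
```

```text
22.0333 [ 0.4996 -0.2353  0.0897] F [0.64 0.68 1.16] [0.6  0.4  0.47] T [ 0.178 -0.455  0.113] [0.026 0.051 0.022]
F face [0.88 0.64 1.02] T face [ 0.168 -0.465  0.085]
tile 71419 slope deg [ 0.7  -0.06] z at x=-15: 9.87 x range [-37.   2.] sd 0.64
plate 12520 slope deg [ 0.73 -0.08] z at x=-15: 0.6 x range [-44.   4.] sd 0.64
22.2833 [ 0.49948162 -0.23527762  0.08969611] F [0.7  0.61 0.73] Fn 0.59 tq [ 0.137 -0.567  0.082]
rotvec [ 0.03  0.87 -0.01] shift [-0.6 -0.7  1.3]
lifter origin in face [-0.2 -0.8 -0.4] pitch/roll err [-0.03  0.87 -0.01]
```

The flush pitch lies between the last two states, since the CoP swung from heel to nose. I'll go back most of the way and press lightly.

>>> {"api": "move_arm", "payload": {
  "rows": [
    [0,0.1,0,0,0,0.2,1],
    [0,0.2,0,0,0,0.4,1],
    [0,0.25,0,0,0,0.6,1],
    [0,0.25,0,0,0,0.6,1],
    [0,0.25,0,0,0,0.6,1]
  ]
}}

```text
t: 22.7
tcp_pos: [0.4994, -0.2352, 0.0892]
tool_rot: [0.996, 0.03, 0.084, -0.002]
force: [1.0, -0.4, 2.7]
finger_gap: 0.213
gripper_force: 108.2
```

```bash
python3 av.py; python3 fl.py; python3 st.py 0
```

```text
23.2 [ 0.4994 -0.2352  0.0891] F [ 0.2  -0.18  3.61] [0.57 0.35 0.51] T [ 0.019 -0.364 -0.019] [0.038 0.046 0.024]
F face [ 0.82 -0.19  3.53] T face [-0.007 -0.364 -0.018]
tile 71403 slope deg [ 0.66 -0.06] z at x=-15: 9.83 x range [-37.   2.] sd 0.64
plate 12595 slope deg [ 0.46 -0.05] z at x=-15: 0.76 x range [-44.   4.] sd 0.64
23.45 [ 0.49939212 -0.23522284  0.08913728] F [ 0.03 -1.68  4.71] Fn 4.65 tq [-0.047 -0.391 -0.007]
rotvec [0.02 0.64 0.  ] shift [-0.4 -0.7  0.7]
lifter origin in face [-0.2 -0.7 -0.5] pitch/roll err [-0.02  0.64  0.  ]
```

The blade is flush: the tile-to-plate gap is 9.07 mm against 9 expected, and the centre of pressure is mid-blade. The press is about 6 N and the plate slope still reads 10.1°. I'll hand in.

```bash
python3 tl.py; python3 -c "
from station import order
print(order.sign_off())"
```

```text
23.5 [ 0.49938028 -0.23519317  0.08911705] F [-1.09 -1.63  5.42] tq [-0.066 -0.335  0.006] 9144
[[-39.8 -44.3   8.1]
 [-29.3  -0.3   9.7]
 [  2.   44.1  11.3]]
tile slope deg in lifter frame [ 0.51 -0.06]
-35 -39.9 -12 -39.4 12 -38.6 metal x [-59.9 -40.3] z [-0.5  4.1 38.9]
the job is handed in; nothing more can be done
None
```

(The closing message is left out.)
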